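# Turn the face plate until it drops onto its hidden drive dowels, then clamp it

### The arm

A 6-joint arm with a two-finger parallel gripper is mounted at the origin on a cart in front of the work surface, level with it; the furniture and walls round the work are solid. World frame = base frame: x ahead of the robot, y to its left, z up, the work surface at z = 0. Lengths are in mm, angles in rad, forces in N, time in s.
With the tool pointing down it reaches from about 325 to 875 mm from the base axis. Payload 4.4 kg.
Tool frame: the origin (TCP) lies on the centre line of the jaws, within the pads' length; the fingertips stand ahead of it and the grasp point (between the pads) lies 6 mm ahead of it (ctrl.tcp_to_tips is the z of the fingertips in the tool frame, in mm); z points along the fingers, y is the line along which they close (so a half turn about z gives the same grasp; the last joint's range is limited). The gripper opens to 85 mm and grips with 20 to 120 N. Pads are 22 mm wide; open, the fingers measure 114 mm over their backs; the gripper's body (76 mm by 85 mm) begins 54 mm behind the grasp point. The pads swing forward as they close: fully open they stand 13 mm farther back than shut.
Start: joints at [-1.494, 0.207, 1.542, -0, 1.393, -0.15], TCP at [129.842, -560.15, 256.282] pointing down, gripper open.
Joint ranges: [-2.73, 2.73], [-0.86, 2.22], [0.23, 2.46], [-1.11, 4.25], [0.08, 2.63], [-2.82, 2.82]. Speed limits (rad/s): [2.79, 2.79, 3.14, 3.14, 3.14, 3.14].

### API

Orientations are given as a 3x3 rotation matrix whose columns are the frame's x, y, z axes.
In Python, from plant import ctrl, sensors, optics gives the robot as it stands. Calls block until the motion is done:
- ctrl.move_ptp(position, orientation): joint-space move of the TCP to a pose.
- ctrl.move_l(position, rot=None, vel=150, threshold=None): straight line of the TCP; rot=None keeps the orientation; vel is the mean speed in mm/s. With threshold (N) it stops when the force on the tool has changed by that much, and returns True; else False.
- ctrl.set_joints(angles): joint-space move.
- ctrl.gripper_to(opening, force=None): finger opening in mm; force is the grip in N (None keeps the last); returns when the fingers have stopped.
- ctrl.hold(seconds).
- ctrl.solve_ik(position, orientation): joint angles nearest the present ones, or None.
- sensors.read_state(): the state.
- optics.grab_frame(name): name is "scene" or "top" or "wrist"; returns (picture, depth): 384x512x3 uint8, red, green, blue; 384x512 float32, mm along the optical axis (not along the pixel's ray), 0 where there is no reading.
- optics.camera_params(name): a dict with "mtx" (3x3 intrinsics, pixels), "R" (3x3) and "t" (3): a world point X has camera coordinates R X + t; the wrist camera has in their place "T_tool_cam" (4x4, takes a point from camera to tool coordinates, whose origin is the TCP and whose axes are the flange's). Camera axes: x right, y down, z forward; pixel columns grow to the right and rows downward; lengths in mm; the calibration is good to about 2 mm. The wrist camera is an equidistant fisheye: a pixel r from the principal point sees the ray r / f radians off the axis. A picture is of the moment at which its call begins: read the wrist's pose just before it. camera_params takes no time and is no camera call.
A pose or a line that the arm cannot do raises ctrl.MotionError and nothing moves.
- ctrl.finish_job(): hands the job in; it is judged then, once.
The state is a dict: "t": time; "q": joint angles; "qvel": joint speeds; "tau": joint torques, N m; "eef_pos": TCP position; "eef_rot": TCP orientation; "force": force on the tool from outside, world axes, zero at the start; "wrist_torque": the same for the moment, N m; "grip_width": finger opening in mm; "grasp_force": force on a finger pad.
Only numpy, scipy, OpenCV 4.12 (cv2) and the standard library are available. Lean on these libraries where they do the work, as an engineer would, in place of code of your own. Each camera call takes 0.05 s, during which the arm holds its last target. There are 200 camera calls.

### The job

The round face plate on the green pedestal has its stub shaft in the bore but rides up on the drive dowels hidden beneath it. Push it round counter-clockwise (seen from above) by its black crank pin, up to about half a turn, until it drops fully home on the pedestal head, then swing the clamp by its red peg so that its nose lies over the rim of the plate. Do not press on the casting fixed to its middle, do not lift the plate off, and leave the other things on the bench alone.

Things in the scene. Friction and masses are not known exactly. Their poses are not given: they have to be found in the camera images.
- head_top (a point): centre of the flat top face of the fixed green pedestal's round head (156 mm across), 104 mm above the bench. The plate turns about the vertical line through it, its stub shaft in a bore. Three dowels, 9 mm across and high, round-topped, hidden under the plate, stand on the head at radii 40, 51 and 62 mm; their heading is unknown, changes each time and does not follow the pedestal's.
- face_plate: loose grey metal disc, 160 mm across, 20 mm thick, about 0.38 kg; origin at its underside's centre, x to the crank pin, z up. A slot for each dowel: it fits in one heading only, 35 to 160 degrees counter-clockwise from the start. Origin 8.5 mm above head_top while riding, 0 home. Turned slowly (pin under 0.08 m/s) it drops by its weight, then turns no further. Needs 1 to 5 N at the pin.
- crank_pin (a point): on the upright black pin fixed on the plate, 52 mm from its axis, 32 mm above its underside (12 mm above its top face). Pin 18 mm across up to 22 mm above the plate's top, with a domed end at 28 mm. Push it sideways with shut fingertips, low down. Free space between pin and casting: 18 mm.
- boss: dark grey flanged casting fixed on the middle of the plate's top face, 50 mm across and 30 mm high; origin at the centre of its underside. Its finished surface must not be pressed or gripped.
- clamp (a joint): angle (rad) of the dark steel swing clamp about its upright pivot; starts at 0 to 0.3 (nose parked beside the plate), grows counter-clockwise seen from above, stop at 1.65. At 1.57 the nose points at the plate's axis and lies 12 mm over its rim. It passes 3 mm above a plate that is home and hits the edge of one still riding on the dowels. Stays where left; about 2 N at the peg turns it.
- clamp_pivot (a point): the clamp's pivot axis at half thickness of its bar (8 mm thick, 27 mm above head_top), 100 mm from the pedestal's axis along this point's x axis. The nose reaches 32 mm from the pivot, the tail, opposite, 34 mm. At angle 0 the nose points along this point's +y, the tail along -y.
- clamp_peg (a point): point on the upright red peg on the clamp's tail, 30 mm from the pivot, 18 mm above the top of the bar; peg 12 mm across with a 15 mm ball top, ending 38 mm above the bar. Push it sideways, counter-clockwise about the pivot.
- oil_can: green oil can with a brass spout, body 60 mm across, 123 mm high; origin at the underside; bystander
- flap_disc: brown abrasive flap disc, 94 mm across, 15 mm thick, lying flat; bystander
- dial_gauge: white round dial gauge, 104 x 56 x 20 mm, lying flat; bystander
- deburr_tool: blue-handled deburring tool, 118 mm long, 17 mm high, lying flat; bystander. To its right a fixed tool-rest post, 355 mm tall, stands at the left front of the bench (x 0.40 to 0.51, y 0.15 to 0.23 m): pass over it or round it. A black casting whose nose is 180 to 225 mm high overhangs the middle of the bench beyond x 0.51 m
- tape_roll: roll of beige tape, 96 mm across, 25 mm high, lying flat; bystander

How it is judged:
By the outcome, as a careful person would: the job done as asked, in the order asked, and still so for the second after the job is handed in, with the robot touching nothing.
It also fails if it takes over 64 s, if anything falls off the work surface, if the arm or the gripper's body presses on something with over 40 N, if the wrist force passes 120 N, or if a joint passes its speed limit or range.

## Working session

There is one attempt and no reset: what is moved stays moved. The work goes in short steps, each a Python script; the robot and the scene stay as the last script left them, time stands still between calls to the robot, and variables do not carry over. Pictures are saved under pics/ and viewed, at most 10 in all, crops included, and the job is handed in when it is done.

```bash
ls; mkdir -p pics; python3 - <<'E'
from plant import ctrl,sensors,optics
import numpy as np,cv2
for n in("scene","top"):
    p,d=optics.grab_frame(n); np.savez(f"{n}0.npz",p=p,d=d); cv2.imwrite(f"pics/{n}0.png",p[...,::-1])
    c=optics.camera_params(n); print(n,c["mtx"].tolist(),np.round(c["R"],3).tolist(),c["t"])
print(ctrl.tcp_to_tips,sensors.read_state()["t"])
E
```

```text
pics
scene [[396.59757939362026, 0.0, 253.81690988459368], [0.0, 396.59757939362026, 193.92808795581132], [0.0, 0.0, 1.0]] [[-0.834, -0.551, 0.002], [-0.289, 0.435, -0.853], [0.47, -0.712, -0.522]] [414.24889575 281.26478672 834.05112458]
top [[367.74683463879006, 0.0, 255.1628443859866], [0.0, 367.74683463879006, 193.5298889261868], [0.0, 0.0, 1.0]] [[0.025, -0.999, 0.022], [-0.982, -0.028, -0.188], [0.189, -0.017, -0.982]] [-57.16704144 514.70457414 996.07920168]
25.0 0.1
```

View pics/top0.png

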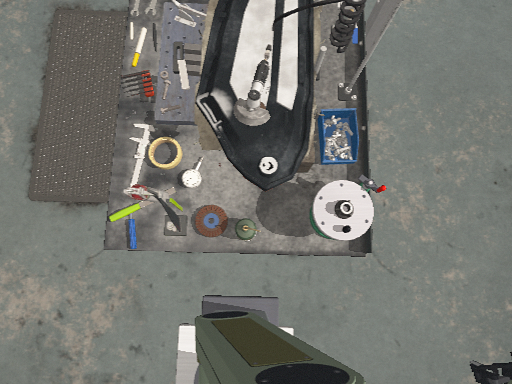

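View pics/scene0.png

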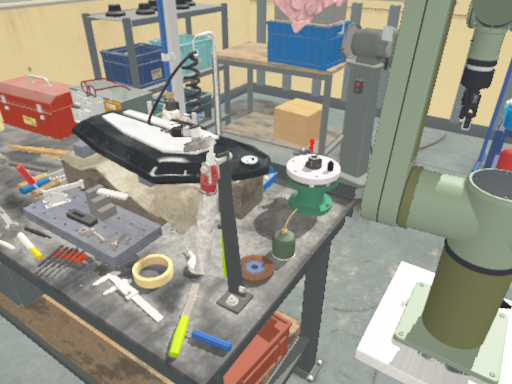

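The top view shows the plate centred near (343,209), the black pin near (346,229) and the red peg near (381,188). In the scene view the clamp and peg are behind the plate.

```bash
cat > h.py <<'E'
import numpy as np,cv2
from plant import ctrl,sensors,optics
def ray(n,u,v,z):
    c=optics.camera_params(n);R=np.array(c["R"]);t=np.array(c["t"]);o=-R.T@t
    d=R.T@np.linalg.solve(c["mtx"],[u,v,1.]);return o+d*(z-o[2])/d[2]
E
python3 - <<'E'
from h import *
f=np.load("top0.npz");p=f["p"];d=f["d"]
g=p.astype(int)
m=((g.min(2)>150)).astype(np.uint8); m[:150]=0;m[260:]=0;m[:,:300]=0;m[:,400:]=0
c=max(cv2.findContours(m,0,1)[0],key=cv2.contourArea);e=cv2.fitEllipse(cv2.convexHull(c));print("ell",e)
C=ray("top",*e[0],132.5);print("C",C, "dia mm",[ (ray("top",e[0][0]+s*e[1][0]/2,e[0][1],132.5)-C)[1] for s in(-1,1)])
k=((g.max(2)<75)).astype(np.uint8)
n,l,s,ce=cv2.connectedComponentsWithStats(k[190:245,315:372])
for i in range(1,n):
    if s[i,4]>5: print("dark",s[i],ce[i]+[315,190],ray("top",*(ce[i]+[315,190]),155)[:2])
r=((g[...,0]>150)&(g[...,1]<80)&(g[...,2]<80)).astype(np.uint8)[170:210,360:400]
n,l,s,ce=cv2.connectedComponentsWithStats(r)
for i in range(1,n):
    print("red",s[i],ce[i]+[360,170],ray("top",*(ce[i]+[360,170]),165)[:2])
im=cv2.resize(p[165:260,300:400],None,fx=6,fy=6,interpolation=cv2.INTER_CUBIC);cv2.imwrite("pics/c1.png",im[...,::-1])
E
```

```text
ell ((343.0609436035156, 209.69598388671875), (58.97044372558594, 61.874454498291016), 129.8048095703125)
C [ 463.87061659 -271.92435122  132.5       ] dia mm [np.float64(77.09027967039347), np.float64(-77.37222163541475)]
dark [53  1  2  4  7] [368.57142857 192.28571429] [ 507.48932993 -332.8948293 ]
dark [ 20  10  16  19 114] [340.40350877 209.65789474] [ 460.32234278 -259.24937121]
dark [29 14  6  7 20] [347.2 206.3] [ 469.45759922 -276.82473427]
dark [27 36  8  7 43] [345.72093023 228.90697674] [ 411.7022248  -271.77381735]
dark [ 36  36  20  19 177] [363.65536723 238.36723164] [ 389.15948438 -316.5006522 ]
red [21 16  5  5 21] [382.80952381 187.95238095] [ 517.7818805  -366.50465616]
```

View pics/c1.png

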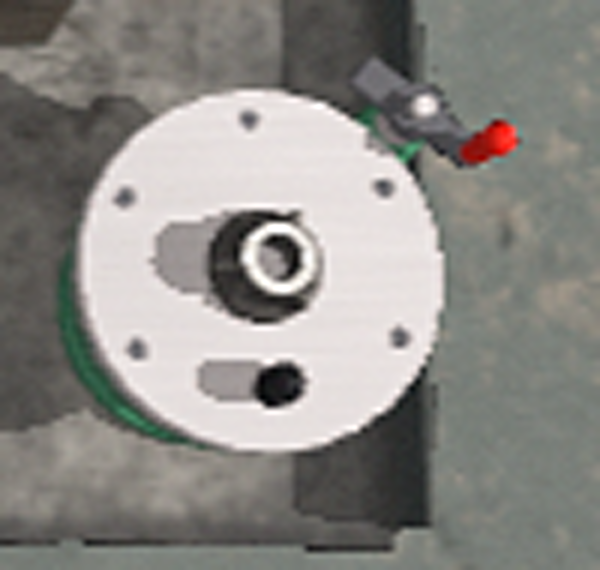

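The crop shows the pin on the robot side of the plate, at about 180°, and the clamp at the upper right with its nose to the upper left. The pin measures 52 mm from the plate centre, as specified. Next I check the pivot geometry and IK, then start.

```bash
cat >> h.py <<'E'
C=np.array([463.9,-272.0])
def rot(yaw): # tool z down, tool y axis along heading yaw
    y=np.array([np.cos(yaw),np.sin(yaw),0]);z=np.array([0,0,-1.]);return np.column_stack([np.cross(y,z),y,z])
def push(a,gap=23.5,z=161.,flip=0,r=52): # deg: pin angle
    a=np.radians(a);t=np.array([-np.sin(a),np.cos(a)])
    return [*(C+r*np.array([np.cos(a),np.sin(a)])-gap*t),z],rot(a+np.pi/2+flip*np.pi)
E
python3 - <<'E'
from h import *
P=ray("top",370.8,182.2,137)[:2];v=P-C;print("pivot",P,np.hypot(*v),"phi",np.degrees(np.arctan2(*v[::-1])))
G=ray("top",382.8,188,165)[:2];w=G-P;print(np.hypot(*w),np.degrees(np.arctan2(*w[::-1])))
s=sensors.read_state();print(s["q"],np.round(s["eef_rot"],2).tolist(),s["force"])
for f in(0,1):
  for a in range(180,346,33):
    q=ctrl.solve_ik(*push(a,flip=f));print(f,a,None if q is None else np.round(q,2))
E
```

```text
pivot [ 538.46192855 -345.7346117 ] 104.86312102519706 phi -44.68036157849287
29.3771117584453 -135.08900410448538
[-1.49349094e+00  2.07322368e-01  1.54283694e+00  7.85204574e-07
  1.39351175e+00 -1.50509309e-01] [[0.97, 0.23, -0.0], [0.23, -0.97, 0.0], [0.0, -0.0, -1.0]] [-0.17069102 -0.12563358  0.11836258]
0 180 [-0.72  0.11  1.86 -0.    1.17  0.85]
0 213 [-0.78  0.14  1.83 -0.    1.17  0.22]
0 246 [-0.8   0.2   1.76 -0.    1.18 -0.38]
0 279 [-0.79  0.26  1.68 -0.    1.2  -0.94]
0 312 [-0.74  0.31  1.62 -0.    1.21 -1.48]
0 345 [-0.69  0.34  1.58 -0.    1.22 -2.  ]
1 180 [-0.72  0.11  1.86 -0.    1.17 -2.29]
1 213 None
1 246 [-0.8   0.2   1.76 -0.    1.18  2.76]
1 279 [-0.79  0.26  1.68 -0.    1.2   2.2 ]
1 312 [-0.74  0.31  1.62 -0.    1.21  1.66]
1 345 [-0.69  0.34  1.58 -0.    1.22  1.14]
```

```bash
python3 - <<'E'
from h import *
ctrl.gripper_to(0)
ctrl.move_ptp(*push(180,gap=34,z=230))
print(ctrl.move_l(push(180,gap=34)[0],vel=120,threshold=6))
s=sensors.read_state();f0=np.array(s["force"]);print(s["t"],s["eef_pos"],f0)
p,d=optics.grab_frame("wrist");cv2.imwrite("pics/w1.png",p[...,::-1])
print(ctrl.move_l(push(180,gap=16)[0],vel=25,threshold=1.5))
s=sensors.read_state();print(s["t"],s["eef_pos"],np.round(s["force"]-f0,2))
E
```

```text
False
3.175 [ 412.17609874 -238.59475293  161.43718121] [ 0.35606075 -0.51132193  0.63989617]
False
4.0917 [ 411.85517139 -256.04959784  160.92551601] [-0.28  0.72  0.18]
```

View pics/w1.png

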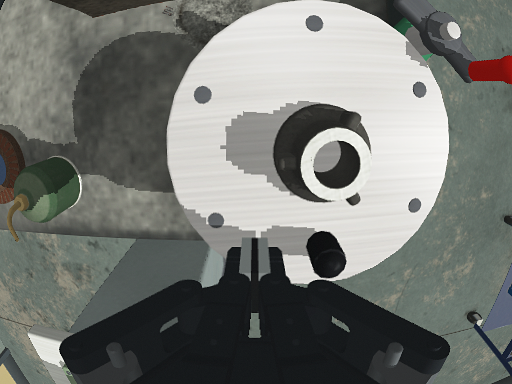

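The wrist view shows the shut fingertips near (258,260), just beside the pin at (325,255), at the right radius. I go on round in small steps, tracking force.

```bash
cat > turn.py <<'E'
from h import *
import sys
a=float(sys.argv[1]);end=float(sys.argv[2]);gap=float(sys.argv[3]);lim=float(sys.argv[4]);f0=np.array([.36,-.51,.64])
z=float(sys.argv[5]) if len(sys.argv)>5 else 161.
while a<end:
    a+=4
    pos,R=push(a,gap=gap,z=z)
    hit=ctrl.move_l(pos,R,vel=32,threshold=lim)
    s=sensors.read_state();F=s["force"]-f0;t=np.radians(a);ft=F[:2]@[-np.sin(t),np.cos(t)];fr=F[:2]@[np.cos(t),np.sin(t)]
    print(a,round(s["t"],2),"tang %.1f rad %.1f z %.1f"%(ft,fr,F[2]),hit)
    if hit or ft<-lim: break
p,d=optics.grab_frame("top");np.savez("top1.npz",p=p,d=d)
p,d=optics.grab_frame("wrist");cv2.imwrite(f"pics/w_{int(a)}.png",p[...,::-1])
E
python3 turn.py 180 204 16 9
```

```text
184.0 4.36 tang -1.0 rad 1.1 z -0.9 False
188.0 4.62 tang -1.1 rad 0.1 z -0.7 False
192.0 4.89 tang -0.3 rad -0.3 z -1.0 False
196.0 5.16 tang -0.7 rad 1.1 z -0.5 False
200.0 5.42 tang -1.6 rad 0.4 z 0.2 False
204.0 5.69 tang -0.3 rad 0.7 z -1.2 False
```

View pics/w_204.png

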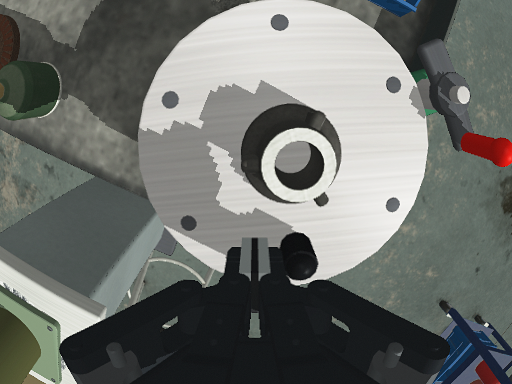

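The pin at (300,255) is now against the finger and the plate is turning with it. Continuing.

```bash
python3 turn.py 204 348 16 8
```

```text
208.0 6.06 tang -0.0 rad -0.1 z -1.1 False
212.0 6.33 tang -0.2 rad -0.2 z -0.8 False
216.0 6.59 tang -1.0 rad -0.2 z -0.5 False
220.0 6.86 tang -1.6 rad 0.1 z -0.6 False
224.0 7.12 tang -0.1 rad 0.4 z -0.2 False
228.0 7.39 tang -0.7 rad 0.3 z -1.3 False
232.0 7.66 tang -1.2 rad -0.3 z -1.0 False
236.0 7.92 tang -1.0 rad -0.7 z -0.3 False
240.0 8.19 tang -0.2 rad -0.5 z -0.2 False
244.0 8.46 tang -0.3 rad -1.0 z -0.7 False
248.0 8.72 tang -0.4 rad -0.4 z -0.9 False
252.0 8.99 tang -0.9 rad -0.8 z -1.0 False
256.0 9.26 tang -0.9 rad -0.9 z 0.0 False
260.0 9.53 tang -0.3 rad -0.1 z 0.1 False
264.0 9.79 tang -0.8 rad -0.3 z -0.8 False
268.0 10.06 tang -1.4 rad -0.5 z -1.0 False
272.0 10.32 tang -0.3 rad -0.9 z -1.3 False
276.0 10.59 tang -0.4 rad -0.8 z -0.9 False
280.0 10.86 tang -1.3 rad -1.1 z -0.1 False
284.0 11.12 tang -0.1 rad -0.8 z -0.5 False
288.0 11.33 tang -2.5 rad -1.1 z 2.7 True
```

```bash
python3 - <<'E'
from h import *
f=np.load("top1.npz");p=f["p"];d=f["d"]
R0=np.array(optics.camera_params("top")["R"]);c=optics.camera_params("top")
def height(d,u,v):
    X=np.linalg.solve(c["mtx"],[u,v,1])*d[v,u];return (R0.T@(X-c["t"]))[2]
d0=np.load("top0.npz")["d"]
for uv in((323,209),(325,200),(330,230),(345,190),(325,218),(362,200)): print(uv,height(d0,*uv),height(d,*uv))
im=cv2.imread("pics/w_288.png");t=cv2.resize(p[165:260,300:400],(384,384))[...,::-1]
cv2.imwrite("pics/m1.png",cv2.resize(np.hstack([im,t]),(800,342)))
print(sensors.read_state()["force"])
E
```

```text
(323, 209) 131.9174035403917 121.16523254194179
(325, 200) 133.1533484953527 126.02227625498745
(330, 230) 132.76155962942298 124.5033916127267
(345, 190) 133.88622588654437 127.09290478671807
(325, 218) 131.01709791017583 122.44411640136052
(362, 200) 133.52402366436533 463.9743943997952
[-3.50701644 -1.75333043  4.30255764]
```

View pics/m1.png

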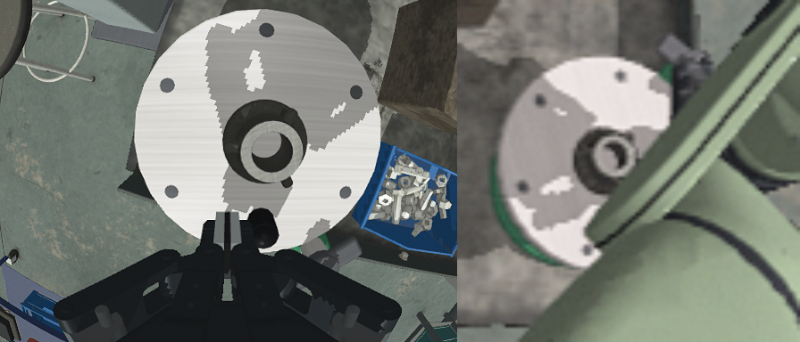

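The heights show the plate has dropped about 8 mm. I back off the pin, retreat upward, and fit a plane to the plate's top face.

```bash
cat >> h.py <<'E'
def plane(d,p):
    c=optics.camera_params("top");v,u=np.mgrid[170:250,305:385];u=u.ravel();v=v.ravel();z=d[v,u]
    X=np.linalg.solve(c["mtx"],np.vstack([u,v,np.ones_like(u)]))*z;W=(np.array(c["R"]).T@(X-np.array(c["t"])[:,None])).T
    r=np.hypot(*(W[:,:2]-C).T);k=(r>33)&(r<72)&(W[:,2]>110)&(W[:,2]<142);W=W[k]
    for _ in range(3):
        A=np.c_[W[:,:2]-C,np.ones(len(W))];s=np.linalg.lstsq(A,W[:,2],rcond=None)[0];e=abs(W[:,2]-A@s);W=W[e<2.5*e.std()+.3]
    return s*[80,80,1],len(W),e.std()
E
python3 - <<'E'
from h import *
s=sensors.read_state();x=s["eef_pos"];a=np.radians(287);t=np.array([-np.sin(a),np.cos(a),0])
ctrl.move_l(x-12*t,vel=60)
print(sensors.read_state()["force"])
ctrl.move_l(x-12*t+[0,0,75],vel=150)
# swing aside, above, for a clear top view, on the way to the peg
ctrl.move_l([400,-430,245],vel=250)
p,d=optics.grab_frame("top");np.savez("top2.npz",p=p,d=d)
f=np.load("top0.npz");print(plane(f["d"],f["p"]),plane(d,p))
t=cv2.resize(p[165:260,300:400],(600,570))[...,::-1];cv2.imwrite("pics/t2.png",t)
print(sensors.read_state()["t"])
E
```

```text
[ 0.73377849  0.15857683 -0.31605659]
(array([ 7.72238277e-02, -1.40797239e-01,  1.31969779e+02]), 1360, np.float64(0.633414674460067)) (array([ 7.10641765e-02, -1.03755211e-01,  1.23683568e+02]), 1366, np.float64(0.7152651478880682))
13.0917
```

View pics/t2.png

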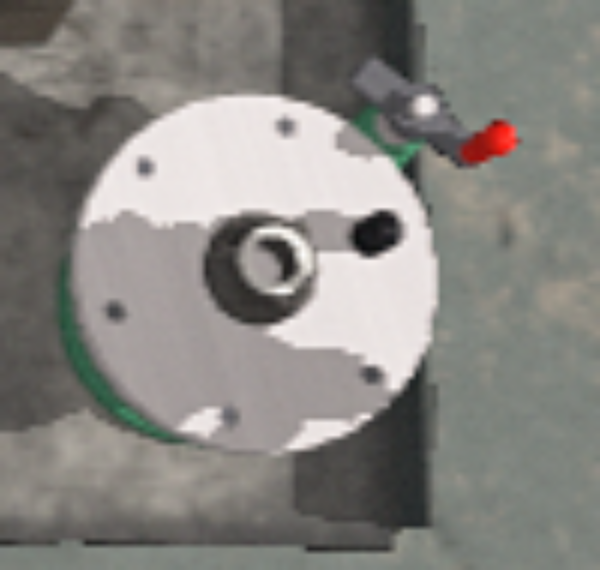

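The plate came down 8.3 mm and lies flat, so it is home. The pin is near (363,203) in the full top image, and the clamp has not moved. Now I push the peg.

```bash
cat > clamp.py <<'E'
from h import *
V=C+100*np.array([np.cos(np.radians(-44.7)),np.sin(np.radians(-44.7))])
def pp(a,gap,z=175.):
    a=np.radians(a);t=np.array([-np.sin(a),np.cos(a)]);return [*(V+30*np.array([np.cos(a),np.sin(a)])-gap*t),z],rot(a+np.pi/2)
a=-125.
ctrl.move_ptp(*pp(a,27,245.))
print(ctrl.move_l(pp(a,27)[0],vel=100,threshold=6))
f0=np.array(sensors.read_state()["force"])
while a<-34:
    hit=ctrl.move_l(*pp(a,16),vel=45,threshold=9)
    s=sensors.read_state();F=s["force"]-f0;t=np.radians(a);ft=F[:2]@[-np.sin(t),np.cos(t)]
    print(a,round(s["t"],2),"tang %.1f z %.1f"%(ft,F[2]),hit)
    if hit or ft<-9: break
    a+=6
x=np.array(sensors.read_state()["eef_pos"]);t=np.radians(a);t=np.array([-np.sin(t),np.cos(t),0])
ctrl.move_l(x-15*t,vel=60);ctrl.move_l(x-15*t+[0,0,80],vel=150)
ctrl.move_l([400,-430,255],vel=250)
p,d=optics.grab_frame("top");np.savez("top3.npz",p=p,d=d)
print(plane(d,p))
g=p.astype(int);r=((g[...,0]>150)&(g[...,1]<80)&(g[...,2]<80)).astype(np.uint8);r[:160]=0;r[215:]=0;r[:,:350]=0;r[:,410:]=0
v,u=np.nonzero(r);G=ray("top",u.mean(),v.mean(),162)[:2];w=G-V
print("peg",G,np.hypot(*w),"clamp rad",np.arctan2(w[1],w[0])+np.radians(134.7))
cv2.imwrite("pics/t3.png",cv2.resize(p[165:260,300:400],(600,570))[...,::-1]);print(sensors.read_state()["t"])
E
python3 clamp.py
```

```text
False
-125.0 15.39 tang -0.3 z -2.4 False
-119.0 15.65 tang -0.6 z -0.6 False
-113.0 15.91 tang -0.4 z -1.1 False
-107.0 16.17 tang -1.5 z -0.5 False
-101.0 16.43 tang -1.3 z -0.8 False
-95.0 16.68 tang -1.5 z -2.0 False
-89.0 16.94 tang -1.1 z -1.6 False
-83.0 17.2 tang -1.7 z -0.6 False
-77.0 17.46 tang -1.2 z -0.7 False
-71.0 17.72 tang -1.5 z -1.6 False
-65.0 17.98 tang -1.4 z -0.7 False
-59.0 18.23 tang -0.7 z -1.9 False
-53.0 18.49 tang -0.4 z -1.7 False
-47.0 18.75 tang -1.7 z -1.6 False
-41.0 19.01 tang -6.2 z -0.9 False
-35.0 19.22 tang -2.9 z 0.7 True
(array([1.11057639e-01, 3.73771448e-02, 1.23679278e+02]), 1349, np.float64(0.6828798351842336))
peg [ 558.91913747 -361.43011438] 30.619234378993198 clamp rad 1.677765769373452
21.0833
```

View pics/t3.png

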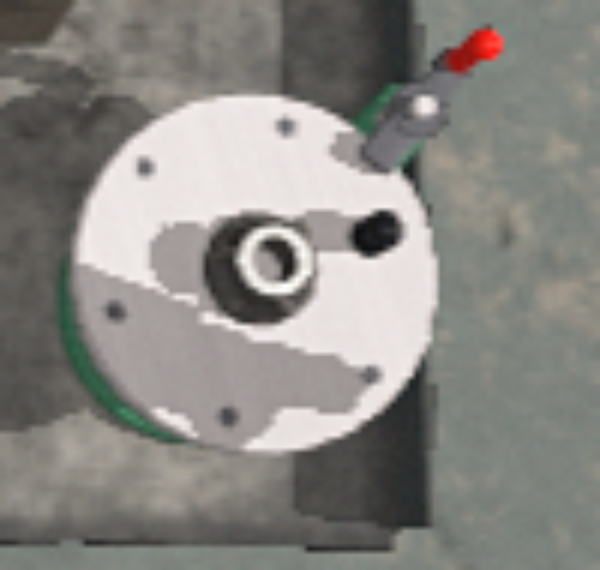

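The clamp is at its stop with the nose over the rim near (365,190). The plate is still home and flat, and the arm is clear, so I hand in.

```bash
python3 -c "
from plant import ctrl
print(ctrl.finish_job())"
```

```text
the job is handed in; nothing more can be done
None
```

The job is handed in: the plate was turned about 107° until it dropped home, flat and about 8.3 mm lower, and the clamp was swung to its stop at about 1.65 rad with its nose over the rim; the last reading was 21 s of the 64 s allowed.

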